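# Drag the long spacer along the rail into the corner pocket

## Robot

A 6-joint arm with a two-finger parallel gripper is mounted at the origin on the work surface. World frame = base frame: x ahead of the robot, y to its left, z up, the work surface at z = 0. Lengths are in m, angles in rad, forces in N, time in s.
With the tool pointing down it reaches from about 0.425 to 1.125 m from the base axis. Payload 14.9 kg.
Tool frame: the origin (TCP) lies midway between the tips of the shut fingers; the grasp point (between the pads) lies 19 mm behind it; z points along the fingers, x is the direction in which the jaws open and shut, and the axes are right-handed (so a half turn about z gives the same grasp; the last joint's range is limited). The gripper opens to 91 mm and grips with 3 to 60 N. Pads are 32 mm wide; open, the fingers measure 118 mm over their backs; the gripper's body (76 mm by 178 mm) begins 60 mm behind the grasp point.
Start: joints at [1.239, 0.379, 1.734, -0, 1.028, -0.033], TCP at [0.206, 0.669, 0.214] pointing down, gripper open.
Joint ranges: [-2.77, 2.77], [-0.74, 2.19], [0, 2.66], [-1.06, 4.2], [0.31, 2.87], [-3.08, 3.08]. Speed limits (rad/s): [1.89, 1.89, 2.39, 3.14, 3.14, 3.14].

## Interface

Orientations are given as a unit quaternion [x, y, z, w].
In Python, from cell import monitor, vision, ticket gives the robot as it stands. The module is installed in compiled form; this text tells all that it offers.
- The arm moves only by the tool apply_moves, never from a script. Its argument "steps" is a list of rows, each an object with "delta_rot": the turn, a rotation vector about the tool's x, y, z in degrees, a list of three; "travel": the shift along the tool's x, y, z in cm, a list of three; "grip": the finger opening in cm, from 0 to 9.12. A call has 1 to 5 rows; each row is the pose to reach, as a shift and turn from the pose commanded when the call began, along the tool's axes at that moment; what a row does not reach only later rows make up. A row lasts 1/8 s, in which the tool goes at most 62.5 mm and 10.7 degrees, less where a joint would pass 70% of its speed; a pose out of reach is approached as far as the arm can. A call with a gripper value outside its range is refused whole. The fingers move at their own pace and stop on an object; the grip force is fixed at half the most. Time passes only in rows, so rows that repeat a pose let the fingers close. It gives the time, the measured TCP pose, the force and the opening at its end, in the units of the state.
- monitor.sense(): the state, without advancing time (a new reading comes with each control period).
- vision.grab_frame(name): name is "scene" or "top" or "wrist"; returns a dict with "frame" (400x640x3 uint8, red, green, blue), "depth" (400x640 float32, m along the optical axis (not along the pixel's ray), 0 where there is no reading), "fx", "fy", "cx", "cy" (pixels), "D" ([k1, k2, p1, p2, k3] as OpenCV has them; the pictures are not rectified), "cam_to_world" (4x4, takes a point from camera to world coordinates); the wrist camera has in their place "tool_from_camera" (4x4, takes a point from camera to tool coordinates, whose origin is the TCP and whose axes are the tool frame's). Camera axes: x right, y down, z forward; pixel columns grow to the right and rows downward; lengths in m; the calibration is good to about 2 mm. A picture is of the moment at which its call begins: read the wrist's pose just before it.
- ticket.close_job(): hands the job in, once; it reports no verdict.
The state is a dict: "t": time; "joint_pos": joint angles; "joint_vel": joint speeds; "joint_efforts": joint torques, N m; "eef_pos": TCP position; "ee_rot": TCP orientation; "contact_force": force on the tool from outside, world axes, zero at the start; "wrist_torque": the same for the moment, N m; "gripper_width": finger opening in m.
Only numpy, scipy, OpenCV 4.12 (cv2) and the standard library are available. Lean on these libraries where they do the work, as an engineer would, in place of code of your own. Each camera call takes 0.05 s, during which the arm holds its last target. There are 200 camera calls.

## Task

On the dark steel setting plate, push the long steel spacer up against the rail with a fingertip, then, keeping it against the rail, drag it along the rail into the corner pocket until it is fully home against the end stop, and take the hand away. Only slide it flat on the plate, do not pinch or lift it, and leave the short spacer, the round collar and the other things on the bench where they are.

Things in the scene. Friction and masses are not known exactly. Their poses are not given: they have to be found in the camera images.
- plate: Fixed setting plate of dark steel, 200 mm (its x) by 320 mm (its y), 12 mm thick; origin at the centre of its underside, z up. Its top is at z = 12 mm and is free except for the steel walls (rail, end stop, cheek and lead-in), all 12 mm high: tops at z = 24 mm.
- rail (a point): Point on the plate's top at the foot of the rail's guiding face, halfway along it (plate x 80, y 0, z 12 mm); axes as the plate's. The rail runs along y from -155 to 155 mm; the guiding face looks to -x; the rail is 18 mm thick behind it (x 80 to 98).
- end_stop (a point): Point on the plate's top at the foot of the end stop's face, in the corner at the rail (plate x 80, y 137, z 12 mm); axes as the plate's. The face looks to -y and runs from the rail to plate x 18; the stop is 18 mm thick behind it.
- cheek (a point): Point on the plate's top at the mouth of the pocket, at the cheek's corner (plate x 36, y 105, z 12 mm); axes as the plate's. Cheek: short wall, x 18 to 36, y 105 to 137 mm; rail, end stop and cheek form the pocket, 44 mm wide, 32 mm deep, open to -y and above. A slanted lead-in wall, 12 mm thick, flares from here to end at about x 11 to 21, y 80 mm.
- pocket (a point): Where the long spacer's origin lies when it is fully home: plate x = 60, y = 107, z = 12 mm; axes as the plate's.
- long_spacer: The part to move: loose rectangular steel block 40 mm (its x) by 60 mm (its y) by 16 mm high, 0.17 to 0.35 kg, flat on the plate, standing 4 mm above the walls; origin at the centre of its underside, z up; starts with its x within 0.35 rad of the plate's x. Ground steel: slides easily on plate and walls (friction about 0.2), rubber fingers grip it better. At home 28 mm stick out of the pocket.
- short_spacer: Bystander on the plate: a loose steel block 40 mm (its x) by 36 mm (its y) by 16 mm high; origin at the centre of its underside. The long and the short spacer lie side by side on the free part of the plate, either one nearer the pocket.
- collar: Bystander on the plate: a loose steel ring, 38 mm outside, 20 mm bore, 16 mm high, lying flat; origin at the centre of its underside.
- beaker: Bystander: white plastic cup, 72 mm across, 100 mm high, standing left of the plate; origin at the centre of its underside.
- screwdriver: Bystander: screwdriver lying on the bench to the right of the plate.
- wrench: Bystander: wrench lying on the bench to the left of the plate.
- tape_roll: Bystander: black tape roll, 90 mm across, 24 mm high, lying to the right of the plate; origin at the centre of its underside.
- oil_can: Bystander: grey bottle, 44 mm across, 120 mm high, standing to the right of the plate; origin at the centre of its underside.
Mind the look-alikes: they are no part of the job. What is shaped like the long_spacer but blue, green or yellow is not meant.

How it is judged:
By the outcome, as a careful person would: the job done as asked, in the order asked, and still so for the second after the job is handed in, with the robot touching nothing.
It also fails if it takes over 45 s, if anything falls off the work surface, if the arm or the gripper's body presses on something with over 40 N, if the wrist force passes 120 N, or if a joint passes its speed limit or range.

## Working session

There is one attempt and no reset: what is moved stays moved. The work goes in short steps, Python scripts to look and compute and a tool call to move; the robot and the scene stay as the last step left them, time stands still between calls to the robot, and variables do not carry over. Pictures are saved under pics/ and viewed, about 8 in all and at most 12, crops included, and the job is handed in when it is done.

Besides the shell and the picture viewer there is one more tool, called as name([rows], argument=value, ...), one row to a line, values as JSON. apply_moves: Moves the arm, as the interface text tells. Its arguments: {"type":"object","properties":{"steps":{"type":"array"}},"required":["steps"]}

```bash
mkdir -p pics
cat > h.py <<'E'
import numpy as np, cv2
from cell import monitor, vision, ticket
from scipy.spatial.transform import Rotation as R
def grab(n):
    s=monitor.sense(); f=vision.grab_frame(n)
    if n=="wrist":
        T=np.eye(4);T[:3,:3]=R.from_quat(s["ee_rot"]).as_matrix();T[:3,3]=s["eef_pos"]
        f["cam_to_world"]=T@f["tool_from_camera"]
    f["K"]=np.array([[f["fx"],0,f["cx"]],[0,f["fy"],f["cy"]],[0,0,1]]);return f
def save(f,n): cv2.imwrite("pics/"+n,f["frame"][:,:,::-1])
def ray(f,px,z):
    p=cv2.undistortPoints(np.array(px,float).reshape(-1,1,2),f["K"],np.array(f["D"]))[:,0]
    d=np.c_[p,np.ones(len(p))]@f["cam_to_world"][:3,:3].T;o=f["cam_to_world"][:3,3]
    return o+d*((z-o[2])/d[:,2])[:,None]
E
python3 - <<'E'
from h import *
import pickle
for n in("scene","top"):
    f=grab(n);save(f,n+"0.png");pickle.dump(f,open(n+".pkl","wb"));print(n,f["cam_to_world"].round(3).tolist(),f["fx"],f["D"])
print(monitor.sense())
E
```

```text
scene [[0.826, 0.433, -0.362, 1.007], [0.564, -0.63, 0.534, -0.824], [0.003, -0.645, -0.764, 1.187], [0.0, 0.0, 0.0, 1.0]] 504.3427678828767 [-0.01447671  0.          0.          0.          0.        ]
top [[-0.029, -0.996, 0.089, 0.404], [-1.0, 0.029, 0.001, -0.002], [-0.004, -0.089, -0.996, 1.099], [0.0, 0.0, 0.0, 1.0]] 365.84585629759925 [0.0097056 0.        0.        0.        0.       ]
{'t': 0.1, 'joint_pos': array([ 1.23871574e+00,  3.79341639e-01,  1.73468814e+00,  1.10776539e-05,
        1.02852378e+00, -3.33228174e-02]), 'joint_vel': array([-1.42002876e-04, -1.89045769e-03, -1.34955371e-03,  9.62728016e-04,
       -2.37074655e-05, -1.06703238e-03]), 'joint_efforts': array([ 3.73155039e-03, -7.65034461e+01, -4.35297453e+01,  6.54032012e-02,
        3.96812602e-02, -8.01366696e-05]), 'eef_pos': array([0.20594055, 0.66866457, 0.21338094]), 'ee_rot': array([ 8.04468271e-01,  5.93995429e-01, -3.98490557e-04,  2.68445207e-04]), 'contact_force': array([ 0.22680488,  0.36531734, -1.11827964]), 'wrist_torque': array([-0.05989727, -0.00899523, -0.02524555]), 'gripper_width': 0.0910315228550204}
```

View pics/top0.png

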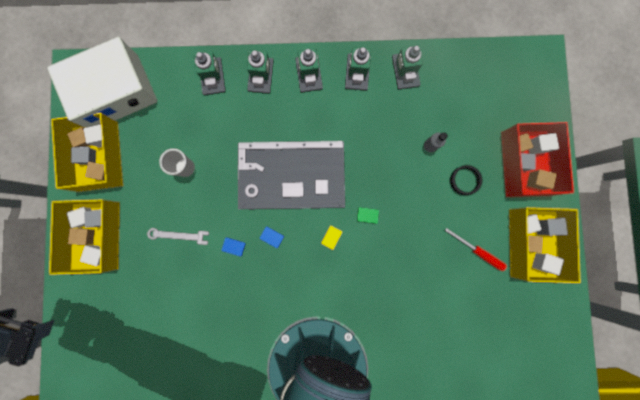

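View pics/scene0.png

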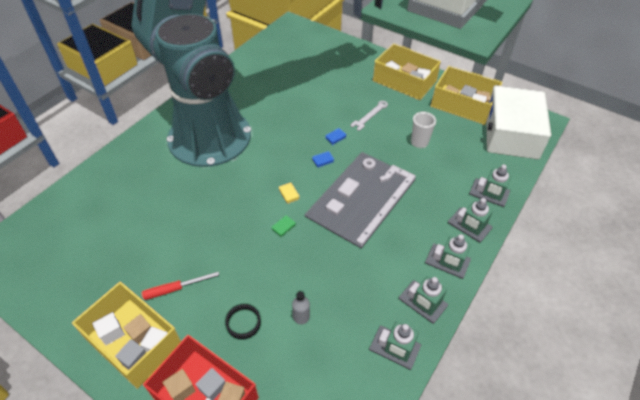

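Candidates in the top view:
- Long spacer: white block (292,189).
- Short spacer: white, nearly square (321,187).
- Collar: (251,190).
- Coloured decoys: blue (233,247) and (271,237), yellow (332,238), green (368,215).
- Blocks in the bins.

I choose (292,189), the longer bright block on the plate. Now a rough position and a close crop to check it.

Run:
```python
from h import *
import pickle
f=pickle.load(open("top.pkl","rb"))
im=f["frame"];cv2.imwrite("pics/crop.png",cv2.resize(im[130:220,225:360,::-1],None,fx=5,fy=5,interpolation=cv2.INTER_CUBIC))
print(ray(f,[[238,142],[343,142],[345,208],[239,208]],.012).round(3))
print(ray(f,[[292,189],[321,187],[251,190]],.028).round(3))
s=monitor.sense();print(R.from_quat(s["ee_rot"]).as_matrix().round(3))
w=grab("wrist");print(w["tool_from_camera"].round(3),w["fx"])
```

```text
[[ 0.667  0.22   0.012]
 [ 0.658 -0.097  0.012]
 [ 0.459 -0.096  0.012]
 [ 0.468  0.219  0.012]]
[[ 0.518  0.059  0.028]
 [ 0.522 -0.026  0.028]
 [ 0.519  0.18   0.028]]
[[ 0.294  0.956 -0.   ]
 [ 0.956 -0.294 -0.001]
 [-0.001 -0.    -1.   ]]
[[ 1.     0.001 -0.     0.   ]
 [-0.001  0.967  0.253 -0.072]
 [ 0.    -0.253  0.967 -0.17 ]
 [ 0.     0.     0.     1.   ]] 348.45400111058484
```

View pics/crop.png

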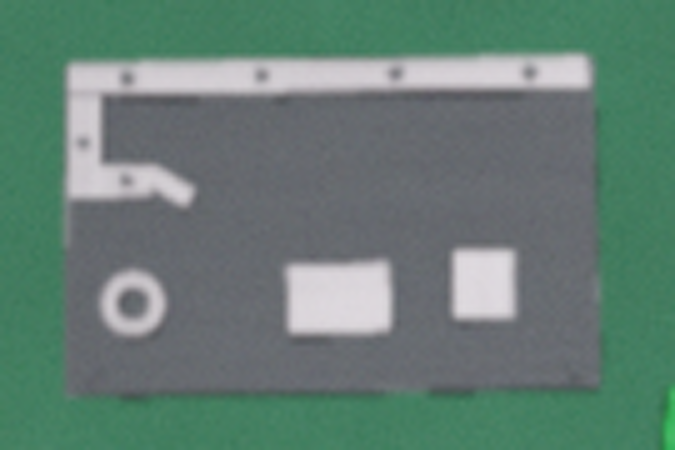

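The crop confirms the choice: the long spacer is the 3:2 block at crop (338,298). The square short spacer is at (484,284) and the collar at (132,302). The rail is at the far side and the pocket at upper left. I'll go above it with the fingers shut.

apply_moves([
  {"travel": [-49, 47.9, 1], "delta_rot": [0, 0, 74.5], "grip": 0},
  {"travel": [-49, 47.9, 1], "delta_rot": [0, 0, 74.5], "grip": 0},
  {"travel": [-49, 47.9, 1], "delta_rot": [0, 0, 74.5], "grip": 0},
  {"travel": [-49, 47.9, 1], "delta_rot": [0, 0, 74.5], "grip": 0},
  {"travel": [-49, 47.9, 1], "delta_rot": [0, 0, 74.5], "grip": 0},
])

```text
t: 0.78
eef_pos: [0.3495, 0.3893, 0.2093]
ee_rot: [0.987, 0.164, 0.0, -0.0]
contact_force: [2.0, -1.0, -0.0]
gripper_width: 0.044
```

```bash
cat >> h.py <<'E'
def delta(p,yaw):
    "travel cm and turn deg to world p, tool down with tool x at yaw"
    s=monitor.sense();M=R.from_quat(s["ee_rot"]);c=np.cos(yaw);n=np.sin(yaw)
    T=R.from_matrix([[c,n,0],[n,-c,0],[0,0,-1]])
    print("t",s["t"],"pos",s["eef_pos"].round(4),"F",s["contact_force"].round(1),"travel",(M.inv().apply(np.array(p)-s["eef_pos"])*100).round(2),"rot",np.degrees((M.inv()*T).as_rotvec()).round(2))
E
python3 -c "
from h import *
delta([.52,.06,.2],-.028)"
```

```text
t 0.775 pos [0.3495 0.3893 0.2093] F [ 2. -1. -0.] travel [ 5.5  36.67  0.93] rot [-0.000e+00 -1.000e-02  2.044e+01]
```

apply_moves([
  {"travel": [5.5, 36, 0.9], "delta_rot": [0, 0, 20], "grip": 0},
  {"travel": [5.5, 36, 0.9], "delta_rot": [0, 0, 20], "grip": 0},
  {"travel": [5.5, 36, 0.9], "delta_rot": [0, 0, 20], "grip": 0},
  {"travel": [5.5, 36, 0.9], "delta_rot": [0, 0, 20], "grip": 0},
  {"travel": [5.5, 36, 0.9], "delta_rot": [0, 0, 20], "grip": 0},
])

```text
t: 1.4
eef_pos: [0.4956, 0.113, 0.2018]
ee_rot: [1.0, -0.007, 0.0, -0.0]
contact_force: [0.9, 1.2, 0.3]
gripper_width: 0.0005
```

```bash
python3 -c "
from h import *
delta([.52,.06,.2],-.028)"
```

```text
t 1.4 pos [0.4956 0.113  0.2018] F [0.9 1.2 0.3] travel [2.51 5.26 0.18] rot [-0.01 -0.02  0.76]
```

apply_moves([
  {"travel": [1.5, 4.5, 0], "delta_rot": [0, 0, 0], "grip": 0},
  {"travel": [1.5, 4.5, 0], "delta_rot": [0, 0, 0], "grip": 0},
  {"travel": [1.5, 4.5, 0], "delta_rot": [0, 0, 0], "grip": 0},
])

```text
t: 1.78
eef_pos: [0.5091, 0.0699, 0.2015]
ee_rot: [1.0, -0.008, -0.0, -0.0]
contact_force: [-0.5, 1.0, 0.0]
gripper_width: 0.0005
```

Run:
```python
from h import *
import pickle
delta([.52,.06,.2],-.028)
f=grab("wrist");save(f,"w1.png");pickle.dump(f,open("w1.pkl","wb"))
```

```text
t 1.775 pos [0.5091 0.0699 0.2015] F [-0.5  1.   0. ] travel [1.11 0.98 0.15] rot [-0.01  0.02  0.74]
```

View pics/w1.png

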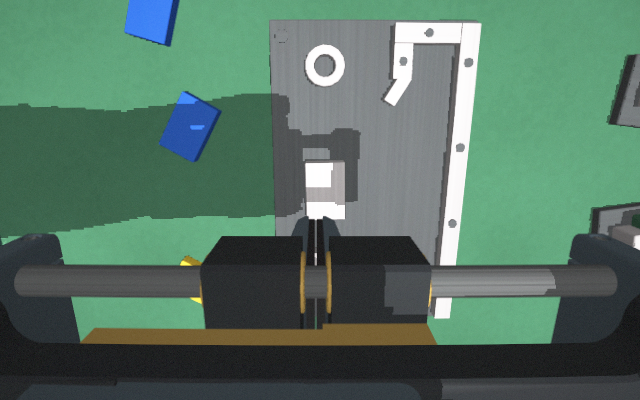

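The wrist view shows the spacer at x 305–345, y 160–219. The rail's inner edge runs from (459,45) to (436,318), the stop's face is at y≈43 and the collar at (325,65).

Run:
```python
from h import *
import pickle
f=pickle.load(open("w1.pkl","rb"));g=f["frame"].max(2).astype(int)
gx=cv2.Sobel(f["frame"].mean(2),cv2.CV_64F,1,0);gy=cv2.Sobel(f["frame"].mean(2),cv2.CV_64F,0,1)
rows=np.arange(60,230,5);e=[]
for r in rows:
    c0=int(459-(r-45)*23/273); c=np.arange(c0-8,c0+8); e.append([c[np.argmax(gx[r,c])],r])
P=ray(f,e,.024);k=np.polyfit(P[:,1],P[:,0],1);print("rail x=",k,"resid",np.std(P[:,0]-np.polyval(k,P[:,1])).round(4))
cs=np.arange(416,454,4);Q=ray(f,[[c,36+np.argmin(gy[36:52,c])] for c in cs],.024);print("stop face",Q.mean(0).round(4),np.ptp(Q[:,1]).round(4))
L=ray(f,[[298+np.argmax(gx[r,298:312]),r] for r in range(170,212,4)],.028)
Rr=ray(f,[[338+np.argmin(gx[r,338:352]),r] for r in range(170,205,4)],.028)
for n,a in(("left",L),("right",Rr)): k2=np.polyfit(a[:,1],a[:,0],1);print(n,k2.round(4),np.median(a,0).round(4))
T=ray(f,[[c,153+np.argmax(gy[153:168,c])] for c in range(312,340,3)],.028);print("top",np.median(T,0).round(4))
B=ray(f,[[c,210+np.argmin(gy[210:226,c])] for c in range(332,344,2)],.028);print("bot",B.round(4)[:,:2].tolist())
```

```text
rail x= [0.01331019 0.64263836] resid 0.0003
stop face [0.6207 0.199  0.024 ] 0.0009
left [-0.0116  0.4988] [0.4981 0.0609 0.028 ]
right [-0.0062  0.5376] [0.5372 0.0645 0.028 ]
top [0.5186 0.089  0.028 ]
bot [[0.525, 0.0296], [0.527, 0.0296], [0.5291, 0.0296], [0.5312, 0.0296], [0.5332, 0.0295], [0.5353, 0.0295]]
```

apply_moves([
  {"travel": [-4.1, 1.2, 2], "delta_rot": [0, 0, 0], "grip": 0},
  {"travel": [-4.1, 1.2, 7], "delta_rot": [0, 0, 0], "grip": 0},
  {"travel": [-4.1, 1.2, 12], "delta_rot": [0, 0, 0], "grip": 0},
  {"travel": [-4.1, 1.2, 14], "delta_rot": [0, 0, 0], "grip": 0},
  {"travel": [-4.1, 1.2, 14], "delta_rot": [0, 0, 0], "grip": 0},
])

```text
t: 2.45
eef_pos: [0.4669, 0.0592, 0.0605]
ee_rot: [1.0, -0.006, -0.001, 0.0]
contact_force: [-0.4, -0.6, 0.3]
gripper_width: 0.0004
```

```bash
python3 -c "
from h import *
delta([.468,.059,.018],-.013)"
```

```text
t 2.45 pos [0.4669 0.0592 0.0605] F [-0.4 -0.6  0.3] travel [0.12 0.02 4.25] rot [0.01 0.17 0.01]
```

apply_moves([
  {"travel": [0.1, 0, 2.5], "delta_rot": [0, 0, 0], "grip": 0},
  {"travel": [0.1, 0, 4.2], "delta_rot": [0, 0, 0], "grip": 0},
  {"travel": [0.1, 0, 4.2], "delta_rot": [0, 0, 0], "grip": 0},
  {"travel": [0.3, 0, 4.2], "delta_rot": [0, 0, 0], "grip": 0},
  {"travel": [0.7, 0, 4.2], "delta_rot": [0, 0, 0], "grip": 0},
])

```text
t: 3.08
eef_pos: [0.4758, 0.0583, 0.0204]
ee_rot: [1.0, -0.007, 0.001, -0.0]
contact_force: [-0.2, 1.0, -0.1]
gripper_width: 0.0003
```

apply_moves([
  {"travel": [0.8, 0, 0.2], "delta_rot": [0, 0, 0], "grip": 0},
  {"travel": [1.6, 0, 0.2], "delta_rot": [0, 0, 0], "grip": 0},
  {"travel": [2.6, 0, 0.2], "delta_rot": [0, 0, 0], "grip": 0},
  {"travel": [3.6, 0, 0.2], "delta_rot": [0, 0, 0], "grip": 0},
  {"travel": [4.6, 0, 0.2], "delta_rot": [0, 0, 0], "grip": 0},
])

```text
t: 3.7
eef_pos: [0.5219, 0.0575, 0.0176]
ee_rot: [1.0, -0.007, 0.0, 0.0]
contact_force: [-0.4, -1.3, -0.0]
gripper_width: 0.0004
```

apply_moves([
  {"travel": [1, 0, 0], "delta_rot": [0, 0, 0], "grip": 0},
  {"travel": [2, 0, 0], "delta_rot": [0, 0, 0], "grip": 0},
  {"travel": [3, 0, 0], "delta_rot": [0, 0, 0], "grip": 0},
  {"travel": [4, 0, 0], "delta_rot": [0, 0, 0], "grip": 0},
  {"travel": [4.5, 0, 0], "delta_rot": [0, 0, 0], "grip": 0},
])

```text
t: 4.32
eef_pos: [0.5669, 0.0569, 0.0177]
ee_rot: [1.0, -0.007, 0.0, -0.0]
contact_force: [0.0, 0.7, 0.4]
gripper_width: 0.0006
```

Run:
```python
from h import *
delta([.59,.058,.019],-.013)
f=grab("wrist");save(f,"w2.png")
```

```text
t 4.325 pos [0.5669 0.0569 0.0177] F [0.  0.7 0.4] travel [ 2.31 -0.14 -0.13] rot [-0.   -0.02 -0.09]
```

View pics/w2.png

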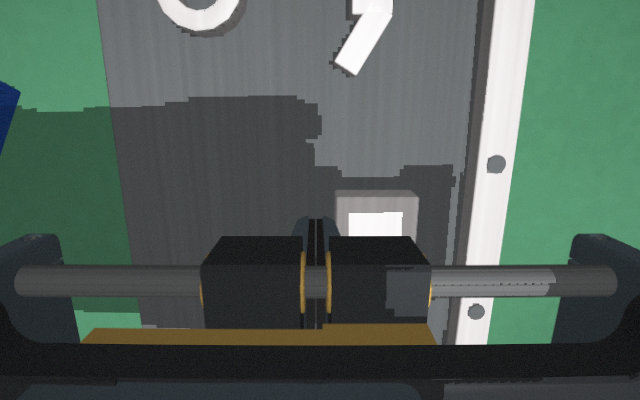

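The spacer is moving squarely ahead of the finger, its right edge at x≈417 and the rail at x≈470. I'll continue.

apply_moves([
  {"travel": [0.6, 0, 0], "delta_rot": [0, 0, 0], "grip": 0},
  {"travel": [1.2, 0, 0], "delta_rot": [0, 0, 0], "grip": 0},
  {"travel": [1.7, 0, 0], "delta_rot": [0, 0, 0], "grip": 0},
  {"travel": [2.0, 0, 0], "delta_rot": [0, 0, 0], "grip": 0},
  {"travel": [2.2, 0, 0], "delta_rot": [0, 0, 0], "grip": 0},
])

```text
t: 5.0
eef_pos: [0.5883, 0.0566, 0.0176]
ee_rot: [1.0, -0.007, -0.0, -0.0]
contact_force: [-0.4, 0.5, 1.1]
gripper_width: 0.0001
```

apply_moves([
  {"travel": [0.2, 0, 0], "delta_rot": [0, 0, 0], "grip": 0},
  {"travel": [0.3, 0, 0], "delta_rot": [0, 0, 0], "grip": 0},
  {"travel": [0.4, 0, 0], "delta_rot": [0, 0, 0], "grip": 0},
])

```text
t: 5.38
eef_pos: [0.5922, 0.0565, 0.0177]
ee_rot: [1.0, -0.007, -0.0, 0.0]
contact_force: [-0.9, -0.6, -0.4]
gripper_width: 0.0006
```

Run:
```python
from h import *
delta([.59,.058,.019],-.013)
f=grab("wrist");save(f,"w3.png")
```

```text
t 5.375 pos [0.5922 0.0565 0.0177] F [-0.9 -0.6 -0.4] travel [-0.22 -0.15 -0.13] rot [ 0.    0.   -0.09]
```

View pics/w3.png

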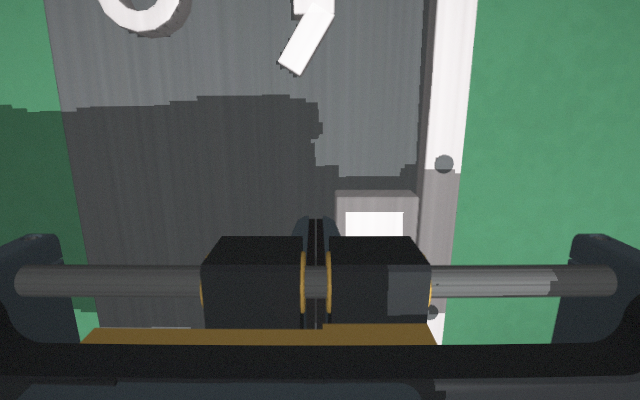

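The spacer's right edge (417) is about at the rail's foot (418–420), with no contact force yet. I'll press in small steps until the force shows.

apply_moves([
  {"travel": [0.1, 0, 0], "delta_rot": [0, 0, 0], "grip": 0},
  {"travel": [0.2, 0, 0], "delta_rot": [0, 0, 0], "grip": 0},
  {"travel": [0.2, 0, 0], "delta_rot": [0, 0, 0], "grip": 0},
])

```text
t: 5.8
eef_pos: [0.5943, 0.0565, 0.0177]
ee_rot: [1.0, -0.007, 0.0, -0.0]
contact_force: [0.4, 0.0, -0.4]
gripper_width: 0.0008
```

apply_moves([
  {"travel": [0.1, 0, 0], "delta_rot": [0, 0, 0], "grip": 0},
  {"travel": [0.1, 0, 0], "delta_rot": [0, 0, 0], "grip": 0},
])

```text
t: 6.05
eef_pos: [0.5946, 0.0565, 0.0175]
ee_rot: [1.0, -0.007, -0.001, 0.0]
contact_force: [-5.5, -0.1, 3.2]
gripper_width: 0.0005
```

apply_moves([
  {"travel": [0.1, 0, 0], "delta_rot": [0, 0, 0], "grip": 0},
  {"travel": [0.1, 0, 0], "delta_rot": [0, 0, 0], "grip": 0},
])

```text
t: 6.3
eef_pos: [0.5946, 0.0565, 0.0172]
ee_rot: [1.0, -0.007, -0.002, 0.0]
contact_force: [-9.4, -0.6, 5.2]
gripper_width: 0.0003
```

It is seated on the rail at about 9 N. Now I'll back off, lift clear, and go over the spacer's middle to drag it with a fingertip pressing on top, which stays above the walls.

apply_moves([
  {"travel": [-0.8, 0, 0], "delta_rot": [0, 0, 0], "grip": 0},
  {"travel": [-0.8, 0, 0], "delta_rot": [0, 0, 0], "grip": 0},
  {"travel": [-0.8, 0, -3], "delta_rot": [0, 0, 0], "grip": 0},
  {"travel": [-0.8, 0, -3], "delta_rot": [0, 0, 0], "grip": 0},
  {"travel": [2.6, 0, -3], "delta_rot": [0, 0, 0], "grip": 0},
])

```text
t: 6.92
eef_pos: [0.6211, 0.0561, 0.0473]
ee_rot: [1.0, -0.007, -0.0, 0.0]
contact_force: [1.4, -0.1, 0.4]
gripper_width: 0.0007
```

apply_moves([
  {"travel": [0, 0, 0], "delta_rot": [0, 0, 0], "grip": 0},
  {"travel": [0, 0, 0.8], "delta_rot": [0, 0, 0], "grip": 0},
  {"travel": [0, 0, 1.3], "delta_rot": [0, 0, 0], "grip": 0},
  {"travel": [0, 0, 1.3], "delta_rot": [0, 0, 0], "grip": 0},
])

```text
t: 7.42
eef_pos: [0.6212, 0.056, 0.0338]
ee_rot: [1.0, -0.007, -0.001, 0.0]
contact_force: [-0.1, 0.2, 0.2]
gripper_width: 0.0003
```

Run:
```python
from h import *
delta([.6234,.058,.028],-.013)
f=grab("wrist");save(f,"w4.png")
```

```text
t 7.425 pos [0.6212 0.056  0.0338] F [-0.1  0.2  0.2] travel [ 0.22 -0.2   0.58] rot [ 0.01  0.09 -0.09]
```

View pics/w4.png

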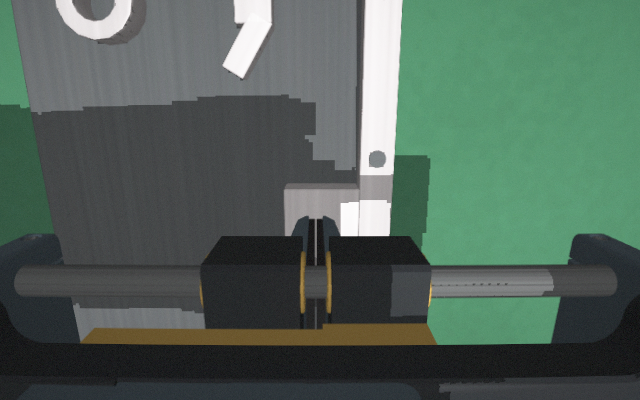

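The spacer lies against the rail, its right edge (358) meeting the rail's edge, with the finger over its middle. Next, pressing down in small steps.

apply_moves([
  {"travel": [0.1, 0, 0.4], "delta_rot": [0, 0, 0], "grip": 0},
  {"travel": [0.1, 0, 0.6], "delta_rot": [0, 0, 0], "grip": 0},
  {"travel": [0.1, 0, 0.7], "delta_rot": [0, 0, 0], "grip": 0},
  {"travel": [0.1, 0, 0.7], "delta_rot": [0, 0, 0], "grip": 0},
])

```text
t: 7.98
eef_pos: [0.6232, 0.0561, 0.0283]
ee_rot: [1.0, -0.007, -0.0, 0.0]
contact_force: [-5.1, 1.0, 10.2]
gripper_width: 0.0006
```

apply_moves([
  {"travel": [0, 0, 0.1], "delta_rot": [0, 0, 0], "grip": 0},
  {"travel": [0, 0, 0.1], "delta_rot": [0, 0, 0], "grip": 0},
])

```text
t: 8.22
eef_pos: [0.6233, 0.0561, 0.0282]
ee_rot: [1.0, -0.007, -0.0, 0.0]
contact_force: [-11.9, -0.7, 29.0]
gripper_width: 0.0005
```

Firm contact: 29 N down and 12 N into the rail. I'll ease off slightly and drag along +y (tool −y).

apply_moves([
  {"travel": [0, 0, -0.05], "delta_rot": [0, 0, 0], "grip": 0},
  {"travel": [0, -0.4, -0.05], "delta_rot": [0, 0, 0], "grip": 0},
  {"travel": [0, -0.9, -0.05], "delta_rot": [0, 0, 0], "grip": 0},
  {"travel": [0, -1.5, -0.05], "delta_rot": [0, 0, 0], "grip": 0},
])

```text
t: 8.72
eef_pos: [0.6238, 0.0708, 0.0282]
ee_rot: [1.0, -0.007, 0.0, 0.0]
contact_force: [-5.5, -4.3, 16.7]
gripper_width: 0.0004
```

Run:
```python
from h import *
delta([.6234,.169,.028],-.013)
f=grab("wrist");save(f,"w5.png")
import cv2
```

```text
t 8.725 pos [0.6238 0.0708 0.0282] F [-5.5 -4.3 16.7] travel [-0.19 -9.82  0.02] rot [ 0.02 -0.03 -0.09]
```

View pics/w5.png

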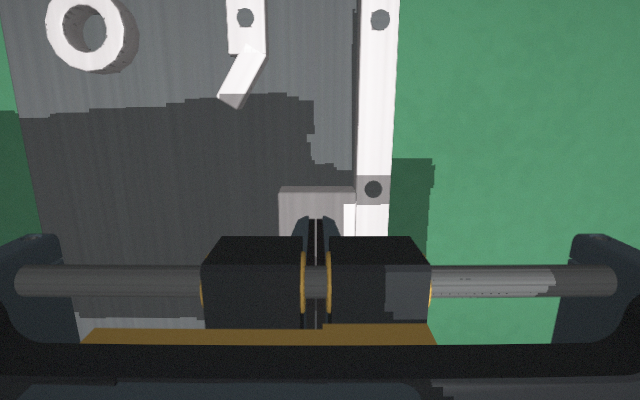

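The spacer moves with the finger and stays on the rail: its far edge holds at y≈187 while the wall shapes come nearer. I'll continue.

apply_moves([
  {"travel": [0, -0.8, 0], "delta_rot": [0, 0, 0], "grip": 0},
  {"travel": [0, -1.6, 0], "delta_rot": [0, 0, 0], "grip": 0},
  {"travel": [0, -2.4, 0], "delta_rot": [0, 0, 0], "grip": 0},
  {"travel": [0, -3.2, 0], "delta_rot": [0, 0, 0], "grip": 0},
  {"travel": [0, -4.0, 0], "delta_rot": [0, 0, 0], "grip": 0},
])

```text
t: 9.4
eef_pos: [0.6245, 0.1111, 0.0283]
ee_rot: [1.0, -0.007, 0.0, 0.0]
contact_force: [-4.9, -4.6, 16.5]
gripper_width: 0.0005
```

apply_moves([
  {"travel": [0, -0.8, 0], "delta_rot": [0, 0, 0], "grip": 0},
  {"travel": [0, -1.6, 0], "delta_rot": [0, 0, 0], "grip": 0},
  {"travel": [0, -2.4, 0], "delta_rot": [0, 0, 0], "grip": 0},
  {"travel": [0, -3.2, 0], "delta_rot": [0, 0, 0], "grip": 0},
])

```text
t: 9.9
eef_pos: [0.6249, 0.1431, 0.0282]
ee_rot: [1.0, -0.007, 0.0, 0.0]
contact_force: [-4.3, -3.3, 16.0]
gripper_width: 0.0006
```

Run:
```python
from h import *
delta([.6255,.169,.028],-.013)
f=grab("wrist");save(f,"w6.png")
```

```text
t 9.9 pos [0.6249 0.1431 0.0282] F [-4.3 -3.3 16. ] travel [ 0.02 -2.59  0.02] rot [ 0.02 -0.03 -0.08]
```

View pics/w6.png

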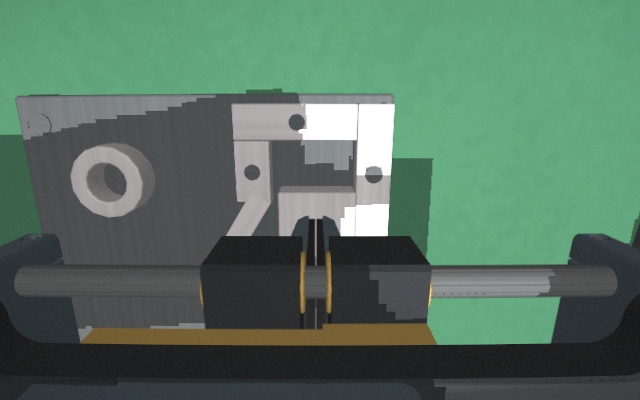

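The spacer is entering the pocket cleanly, its left edge (280) inside the cheek (271). The stop face is at y≈139 and the spacer's front at y≈187. Another 2–2.6 cm, then in small steps to feel the stop.

apply_moves([
  {"travel": [0, -0.6, 0], "delta_rot": [0, 0, 0], "grip": 0},
  {"travel": [0, -1.2, 0], "delta_rot": [0, 0, 0], "grip": 0},
  {"travel": [0, -1.7, 0], "delta_rot": [0, 0, 0], "grip": 0},
  {"travel": [0, -2.0, 0], "delta_rot": [0, 0, 0], "grip": 0},
])

```text
t: 10.45
eef_pos: [0.6252, 0.1631, 0.0283]
ee_rot: [1.0, -0.007, 0.0, 0.0]
contact_force: [-3.9, -3.6, 15.7]
gripper_width: 0.0006
```

apply_moves([
  {"travel": [0, -0.2, 0], "delta_rot": [0, 0, 0], "grip": 0},
  {"travel": [0, -0.4, 0], "delta_rot": [0, 0, 0], "grip": 0},
])

```text
t: 10.7
eef_pos: [0.6253, 0.167, 0.0283]
ee_rot: [1.0, -0.007, 0.0, 0.0]
contact_force: [-3.8, -3.7, 15.9]
gripper_width: 0.0005
```

apply_moves([
  {"travel": [0, -0.1, 0], "delta_rot": [0, 0, 0], "grip": 0},
  {"travel": [0, -0.2, 0], "delta_rot": [0, 0, 0], "grip": 0},
])

```text
t: 10.95
eef_pos: [0.6254, 0.1689, 0.0283]
ee_rot: [1.0, -0.007, 0.0, 0.0]
contact_force: [-2.5, -5.2, 13.3]
gripper_width: 0.0003
```

apply_moves([
  {"travel": [0, -0.1, 0], "delta_rot": [0, 0, 0], "grip": 0},
  {"travel": [0, -0.1, 0], "delta_rot": [0, 0, 0], "grip": 0},
])

```text
t: 11.2
eef_pos: [0.6257, 0.17, 0.0283]
ee_rot: [1.0, -0.007, 0.001, 0.0]
contact_force: [-1.6, -3.6, 12.8]
gripper_width: 0.0005
```

apply_moves([
  {"travel": [0.05, -0.1, 0], "delta_rot": [0, 0, 0], "grip": 0},
  {"travel": [0.05, -0.1, 0], "delta_rot": [0, 0, 0], "grip": 0},
])

```text
t: 11.45
eef_pos: [0.6262, 0.1709, 0.0282]
ee_rot: [1.0, -0.007, 0.001, 0.0]
contact_force: [-2.1, -5.4, 14.3]
gripper_width: 0.0002
```

Run:
```python
from h import *
f=grab("wrist");cv2.imwrite("pics/w7.png",cv2.resize(f["frame"][100:245,200:420,::-1],None,fx=3.6,fy=3.6,interpolation=cv2.INTER_CUBIC))
```

```text
(no output)
```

View pics/w7.png

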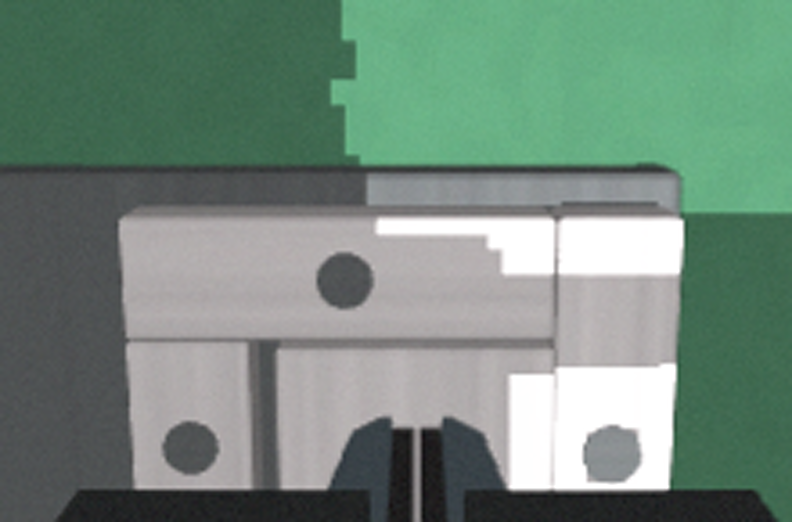

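The spacer fills the pocket against the rail. The thin dark line at the stop (crop y≈343) fits the 4 mm proud front face, but the force is not conclusive. I'll press slightly harder and push home again.

apply_moves([
  {"travel": [0, 0, 0.05], "delta_rot": [0, 0, 0], "grip": 0},
  {"travel": [0, -0.1, 0.05], "delta_rot": [0, 0, 0], "grip": 0},
  {"travel": [0, -0.2, 0.05], "delta_rot": [0, 0, 0], "grip": 0},
])

```text
t: 11.88
eef_pos: [0.6268, 0.1727, 0.0282]
ee_rot: [1.0, -0.007, 0.001, 0.0]
contact_force: [-0.5, -6.5, 18.6]
gripper_width: 0.0004
```

apply_moves([
  {"travel": [0, -0.1, 0], "delta_rot": [0, 0, 0], "grip": 0},
  {"travel": [0, -0.1, 0], "delta_rot": [0, 0, 0], "grip": 0},
])

```text
t: 12.12
eef_pos: [0.627, 0.1739, 0.0283]
ee_rot: [1.0, -0.007, 0.001, 0.0]
contact_force: [-0.8, -5.7, 18.0]
gripper_width: 0.0005
```

The front edge has moved about 9 px toward the camera relative to the finger since w6. So the finger is now slipping over a spacer held by the stop. I'll lift straight up, go well up, and check.

apply_moves([
  {"travel": [0, 0, -0.3], "delta_rot": [0, 0, 0], "grip": 0},
  {"travel": [0, 0, -3], "delta_rot": [0, 0, 0], "grip": 0},
  {"travel": [0, 5, -9], "delta_rot": [0, 0, 0], "grip": 0},
  {"travel": [0, 5, -12], "delta_rot": [0, 0, 0], "grip": 0},
  {"travel": [0, 5, -12], "delta_rot": [0, 0, 0], "grip": 0},
])

```text
t: 12.75
eef_pos: [0.6265, 0.1236, 0.15]
ee_rot: [1.0, -0.008, 0.003, -0.0]
contact_force: [-0.1, 0.7, -0.8]
gripper_width: 0.0005
```

Run:
```python
from h import *
import pickle
print(monitor.sense()["eef_pos"])
f=grab("wrist");pickle.dump(f,open("w8.pkl","wb"));cv2.imwrite("pics/w8.png",cv2.resize(f["frame"][0:240,200:480,::-1],None,fx=2.5,fy=2.5,interpolation=cv2.INTER_CUBIC))
```

```text
[0.62645335 0.12363257 0.15001125]
```

View pics/w8.png

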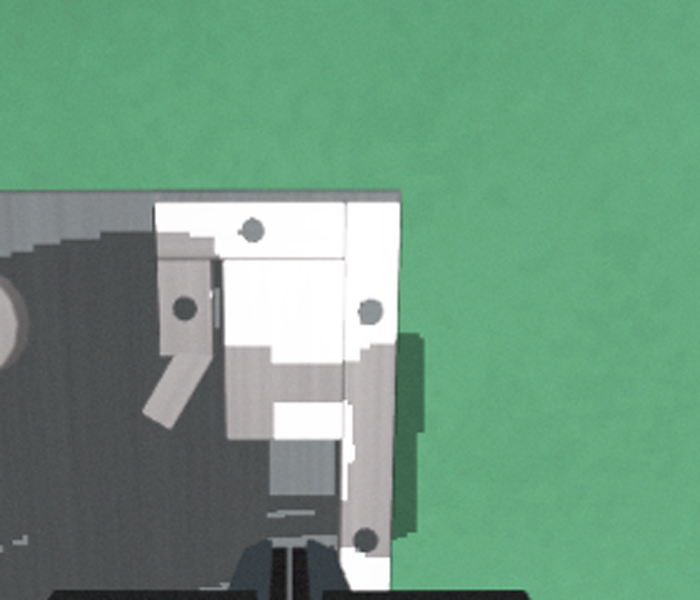

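It shows the spacer in the corner, tight to the rail and stop, with no gap visible at either face (crop y≈258, x≈344). A numeric check follows.

Run:
```python
from h import *
import pickle
f=pickle.load(open("w8.pkl","rb"));g=cv2.GaussianBlur(f["frame"].mean(2),(3,3),0)
gy=np.abs(cv2.Sobel(g,cv2.CV_64F,0,1));gx=np.abs(cv2.Sobel(g,cv2.CV_64F,1,0))
def pk(a):
    i=int(np.clip(np.argmax(a),1,len(a)-2));d=a[i-1]-2*a[i]+a[i+1];return i+(.5*(a[i-1]-a[i+1])/d if d else 0)
def H(c0,c1,r0,r1,z):
    P=ray(f,[[c,r0+pk(gy[r0:r1,c])] for c in range(c0,c1,2)],z);k=np.polyfit(P[:,0],P[:,1],1);return P.mean(0)[:2].round(4),k[0].round(4)
def V(r0,r1,c0,c1,z):
    P=ray(f,[[c0+pk(gx[r,c0:c1]),r] for r in range(r0,r1,2)],z);k=np.polyfit(P[:,1],P[:,0],1);return P.mean(0)[:2].round(4),k[0].round(4)
print("spacer rear",H(294,334,169,181,.028)); print("plate far edge",H(206,345,70,81,.012))
print("stop rear top edge",H(265,355,77,86,.024))
print("front seam @24",H(294,330,99,109,.024))
print("spacer left",V(145,170,285,297,.028)); print("rail outer",V(150,190,352,364,.024))
s=grab("scene");save(s,"s9.png")
# bystanders, before/after in top view
a=pickle.load(open("top.pkl","rb"))["frame"]
print(monitor.sense()["joint_pos"].round(3))
```

```text
spacer rear (array([0.6246, 0.1396]), np.float64(-0.0157))
plate far edge (array([0.5939, 0.2209]), np.float64(-0.0174))
stop rear top edge (array([0.6227, 0.217 ]), np.float64(-0.014))
front seam @24 (array([0.624 , 0.1992]), np.float64(-0.0008))
spacer left (array([0.6053, 0.1555]), np.float64(0.0074))
rail outer (array([0.6625, 0.1437]), np.float64(0.0155))
[0.159 0.367 1.896 0.    0.879 0.174]
```

View pics/s9.png

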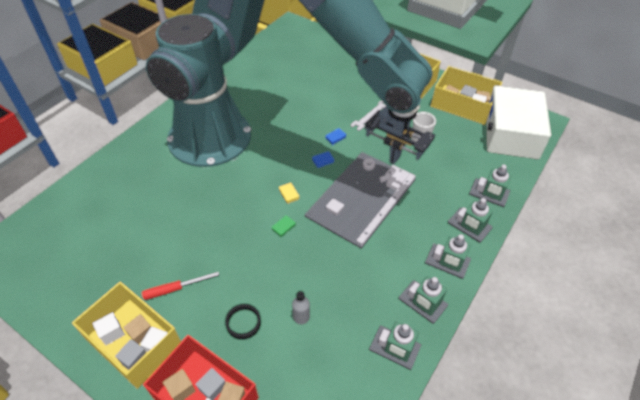

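```bash
python3 -c "
from h import *
s=monitor.sense();print(s['t'],s['eef_pos'],s['contact_force'].round(1));ticket.close_job()"
```

```text
12.85 [0.62446655 0.12405165 0.14651928] [-0.4  0.4 -1.3]
the job is handed in; nothing more can be done
```

The long spacer is home in the corner pocket, against the rail and the end stop, and the job is handed in at 12.85 s. I pushed it against the rail with the shut fingertips (about 9 N), then dragged it along the rail with a fingertip pressing on its top. It was never pinched or lifted.

- **Position:** in the last wrist picture the spacer's rear edge and rail-side position both agree with home to within about 1 mm, and no gap shows at either wall.
- **End-stop contact:** there was no clear force spike when it reached the stop. I judged contact from the finger slipping over a spacer that had stopped moving, and from that picture.
- **Bystanders:** the last scene picture shows the short spacer, collar and other bench items where they started. I checked this by eye and did not measure it.
- **Hand:** it was about 12 cm above the spacer and touching nothing at hand-in.
- **Press force:** the fingertip's downward force peaked at 29 N among the readings taken.

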